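Close up a row of small cheeses on the loading board and shut the keeper

ROBOT

A 6-joint arm with a two-finger parallel gripper is mounted at the origin on the work surface. World frame = base frame: x ahead of the robot, y to its left, z up, the work surface at z = 0. Lengths are in m, angles in degrees, forces in N, time in s.
With the tool pointing down it reaches from about 0.3 to 0.75 m from the base axis. Payload 8.5 kg.
Tool frame: the origin (TCP) lies midway between the tips of the shut fingers; the grasp point (between the pads) lies 19 mm behind it; z points along the fingers, y is the direction in which the jaws open and shut (so a half turn about z gives the same grasp; the last joint's range is limited). The gripper opens to 85 mm and grips with 20 to 120 N. Pads are 22 mm wide; open, the fingers measure 114 mm over their backs; the gripper's body (76 mm by 85 mm) begins 54 mm behind the grasp point. The pads swing forward as they close: fully open they stand 13 mm farther back than shut.
Start: joints at [57.794, 21.807, 74.336, -0, 83.858, -12.336], TCP at [0.187, 0.517, 0.231] pointing down, gripper open.
Joint ranges: [-178.18, 178.18], [-50.72, 133.34], [12.68, 142.11], [-81.47, 261.47], [9.98, 163.14], [-165.26, 165.26]. Speed limits (degrees/s): [136.94, 136.94, 180, 180, 180, 180].

INTERFACE

Orientations are given as a 3x3 rotation matrix whose columns are the frame's x, y, z axes.
In Python, from rig import env, viewer, ticket gives the robot as it stands. The module is installed in compiled form; this text tells all that it offers.
- The arm moves only by the shell command python3 -m pendant 'ROWS' [FORCE]. ROWS is JSON, a list of rows, each a list of 3 entries, a list of its own where there are three numbers: the shift along the world's x, y, z in mm, then the turn about the world's z in rad, then the opening, from -1 (shut) to 1 (fully open). A call has 1 to 12 rows; each row shifts and turns the pose as measured when the row begins; what a row does not reach is not made up. A row lasts 1/8 s, in which the tool goes at most 62.5 mm and 10.7 degrees, less where a joint would pass 70% of its speed; a pose out of reach is approached as far as the arm can. A call with a gripper value outside its range is refused whole. The fingers move at their own pace and stop on an object; FORCE is the grip in N (left out, the last holds). Time passes only in rows, so rows that do not move let the fingers close. It gives the time, the measured TCP pose, the force and the opening at its end, in the units of the state.
- env.observe(): the state, without advancing time (a new reading comes with each control period).
- viewer.get_image(name): name is "scene" or "top" or "wrist"; returns (picture, depth): 480x640x3 uint8, red, green, blue; 480x640 float32, m along the optical axis (not along the pixel's ray), 0 where there is no reading.
- viewer.camera_params(name): a dict with "fx", "fy", "cx", "cy" (pixels), "rvec" (rotation vector, rad) and "tvec" (3), from world to camera coordinates, as OpenCV has them; the wrist camera has in their place "T_tool_cam" (4x4, takes a point from camera to tool coordinates, whose origin is the TCP and whose axes are the flange's). Camera axes: x right, y down, z forward; pixel columns grow to the right and rows downward; lengths in m; the calibration is good to about 2 mm. A picture is of the moment at which its call begins: read the wrist's pose just before it. camera_params takes no time and is no camera call.
- ticket.close_job(): hands the job in, once; it reports no verdict.
The state is a dict: "time_s": time; "q": joint angles; "qvel": joint speeds; "joint_efforts": joint torques, N m; "position": TCP position; "tool_rot": TCP orientation; "ft_force": force on the tool from outside, world axes, zero at the start; "wrist_torque": the same for the moment, N m; "grip_width": finger opening in m.
Only numpy, scipy, OpenCV 4.12 (cv2) and the standard library are available. Lean on these libraries where they do the work, as an engineer would, in place of code of your own. Each camera call takes 0.05 s, during which the arm holds its last target. There are 200 camera calls.

TASK

Push the row of four small round cheeses along the lane of the wooden board, all together as one row, until the first one sits against the end stop, then swing the keeper bar fully across the lane behind the last cheese. Slide them gently without lifting, tipping or squashing any or letting the row come apart, and leave the glass, the brush, the bowl of walnuts and the wedge of cheese where they are.

Things in the scene. Friction and masses are not known exactly. Their poses are not given: they have to be found in the camera images.
- board: Wooden board fixed to the table, 118 wide (x), 460 long (y). Lane along its y: floor 18 above the table, 74 wide, between two battens 22 wide, tops 32 above the table. The end stop, a block 58 high, closes the -y end, its face to the cheeses at y = -208; the +y end is open. A cleat at each end adds 20, 12 high. Origin: centre of the underside, at table height; z up.
- stop_face (a point): Centre of the end stop's face that the row must reach, 21 mm above the lane floor; axes as the board.
- cheese_1: Small round cheese, a flat drum 70 in diameter and 42 high, about 0.17 kg, beige rind, standing flat in the lane; first of the row, next to the end stop. Origin: centre of its underside. With the row home its origin is at y = -173 mm of the board.
- cheese_2: Small round cheese, a flat drum 70 in diameter and 42 high, about 0.17 kg, beige rind, standing flat in the lane; second of the row, touching the first. Origin: centre of its underside. With the row home its origin is at y = -103 mm of the board.
- cheese_3: Small round cheese, a flat drum 70 in diameter and 42 high, about 0.17 kg, beige rind, standing flat in the lane; third of the row, touching the second. Origin: centre of its underside. With the row home its origin is at y = -33 mm of the board.
- cheese_4: Small round cheese, a flat drum 70 in diameter and 42 high, about 0.17 kg, beige rind, standing flat in the lane; fourth and last of the row, touching the third, at the open end. Origin: centre of its underside. With the row home its origin is at y = +37 mm of the board.
- keeper (a joint): Angle of the keeper, a dark wooden bar swivelling flat on the -x batten about a screw. 0: along that batten, long end towards +y. Below 0 (to -0.6): swung outwards off the board. It grows as the long end swings in over the lane towards the board's +x: 1.57 is square across, 9 mm behind the last cheese of a row that is home; it stops at 1.6. Light friction (0.03 N m) holds it where left.
- keeper_pivot (a point): The keeper's swivel axis, at x = -48, y = +90 mm of the board, half-way up the bar: 42 above the table. The bar is 18 wide, 18 high (33 to 51 above the table) and 122 long, 14 of it behind the pivot.
- keeper_end (a point): Long end of the keeper, half-way up the bar, 108 mm from the pivot; its own y axis points along the bar from the pivot to this end.
- glass: Stemmed wine glass, 68 foot, 160 high; origin under its foot. Leave alone.
- brush: Cheese brush lying on the table; origin at its underside, along its x. Leave alone.
- walnuts: Wooden bowl of walnuts, 130 wide, 42 high (nuts to 55); origin under its centre. Leave alone.
- wedge: Wedge of a big cheese, about 150 long, 110 wide, 80 high; origin under its middle. Leave alone.
Mind the look-alikes: they are no part of the job. What is shaped like the cheese_4 but red or turquoise is not meant.

How it is judged (in metres and radians):
On the way, in this order (a step that is already met when the one before it is completed fails the run):
1. the whole row is home against the end stop (y of cheese_1 in the frame of board below -0.168 m and y of cheese_2 in the frame of board below -0.098 m and y of cheese_3 in the frame of board below -0.028 m and y of cheese_4 in the frame of board below 0.042 m and value of joint keeper below 1 rad), for 0.2 s.
2. the keeper is swung across behind the last cheese (value of joint keeper above 1.45 rad), for 0.2 s.
At the end, for the whole second after the job is handed in: All four cheeses stand flat and at rest in the lane, each within 5 mm of its place in a closed row against the end stop, and the keeper lies across the lane behind the last one (joint above 1.45 rad) (y of cheese_1 in the frame of board below -0.168 m and y of cheese_2 in the frame of board below -0.098 m and y of cheese_3 in the frame of board below -0.028 m and y of cheese_4 in the frame of board below 0.042 m and z of each of cheese_1, cheese_2, cheese_3, cheese_4 in the frame of board below 0.022 m and angle between each of cheese_1, cheese_2, cheese_3, cheese_4's own z axis and vertical below 0.06 rad and value of joint keeper above 1.45 rad and linear speed of each of cheese_1, cheese_2, cheese_3, cheese_4 below 0.02 m/s); the robot touches nothing.
It fails at once if a cheese is lifted off the lane floor (more than 8 mm) or tipped (more than 0.25 rad) (z of any of cheese_1, cheese_2, cheese_3, cheese_4 in the frame of board above 0.026 m or angle between any of cheese_1, cheese_2, cheese_3, cheese_4's own z axis and vertical above 0.25 rad).
It fails at once if the row comes apart: a gap of more than 10 mm between neighbours (distance between cheese_1 and cheese_2 above 0.08 m or distance between cheese_2 and cheese_3 above 0.08 m or distance between cheese_3 and cheese_4 above 0.08 m).
It fails at once if a cheese is squashed: pressed with more than 60 N by the robot or against the stop (contact force between any of cheese_1, cheese_2, cheese_3, cheese_4 and the arm above 60 N or contact force between any of cheese_1, cheese_2, cheese_3, cheese_4 and the fingers above 60 N or contact force between cheese_1 and board above 60 N).
It fails at once if a bystander is moved more than 30 mm or knocked over (distance of any of glass, brush, walnuts, wedge from where it was at the start of the episode above 0.03 m or angle between any of glass, brush, walnuts, wedge's own z axis and vertical above 0.5 rad).
It also fails if it takes over 48 s, if anything falls off the work surface, if the arm or the gripper's body presses on something with over 40 N, if the wrist force passes 120 N, or if a joint passes its speed limit or range.

## Working session

There is one attempt and no reset: what is moved stays moved. The work goes in short steps, Python scripts to look and compute and a shell command to move; the robot and the scene stay as the last step left them, time stands still between calls to the robot, and variables do not carry over. Pictures are saved under pics/ and viewed, about 8 in all and at most 12, crops included, and the job is handed in when it is done.

```bash
mkdir -p pics; cat > h.py <<'E'
import numpy as np,cv2
from rig import env,viewer,ticket
def grab(n,fn):
    im,d=viewer.get_image(n); cv2.imwrite('pics/'+fn+'.png',im[:,:,::-1]); np.save('pics/'+fn+'.npy',d); return im,d
def w(n,d,u,v,z=None):
    p=viewer.camera_params(n); R=cv2.Rodrigues(np.array(p['rvec'],float))[0]; t=np.array(p['tvec'],float).ravel()
    r=np.array([(u-p['cx'])/p['fx'],(v-p['cy'])/p['fy'],1.])
    if z is None: return R.T@(r*d[int(v),int(u)]-t)
    c=-R.T@t; q=R.T@r; return c+q*(z-c[2])/q[2]
E
python3 - <<'E'
from h import *
grab('top','t0');grab('scene','s0')
s=env.observe();print(s['position'],s['time_s'],s['tool_rot'],s['ft_force'])
E
```

```text
[0.18680979 0.51703258 0.2307817 ] 0.1 [[-9.40453550e-01  3.39921508e-01 -6.99149964e-04]
 [ 3.39922104e-01  9.40452970e-01 -1.08392732e-03]
 [ 2.89067450e-04 -1.25703983e-03 -9.99999168e-01]] [-0.93251234  0.40671437 -0.12115738]
```

View pics/t0.png

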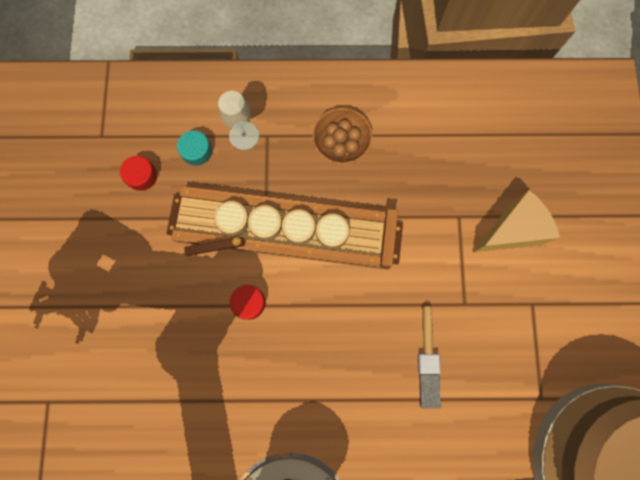

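View pics/s0.png

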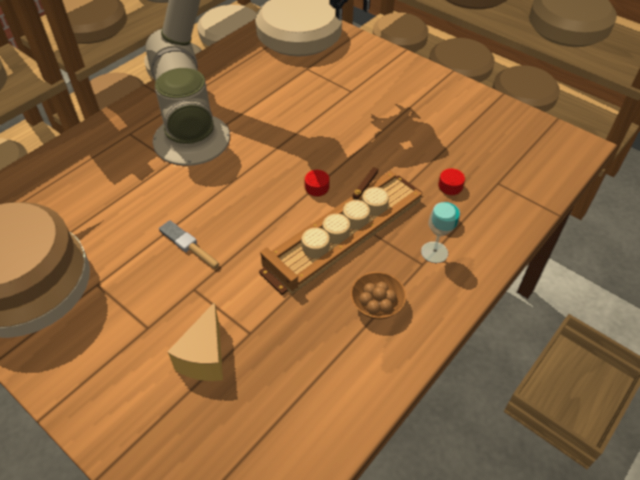

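The top view shows the row of four beige cheeses at (231,217), (265,221), (299,226), (333,230). The end stop is on the right at (390,230). The keeper's screw is at (237,242) and its long end at (187,251), swung slightly outwards. The look-alikes are red at (138,172) and (247,302), and turquoise at (194,147). Next I'll enlarge the board and measure it.

```bash
python3 - <<'E'
from h import *
im=cv2.imread('pics/t0.png');d=np.load('pics/t0.npy')
c=cv2.resize(im[165:285,155:415],None,fx=3,fy=3,interpolation=cv2.INTER_CUBIC)
cv2.imwrite('pics/c0.png',c)
for n,u,v in [('c4',231,217),('c3',265,221),('c2',299,226),('c1',333,230),('stop',390,233),('floor',365,235),('screw',237,242),('kend',190,250),('table',100,250)]:
    print(n,w('top',d,u,v).round(4))
print(viewer.camera_params('top'))
# cheese tops by depth: heights map near
from itertools import product
H=np.array([[*w('top',d,u,v),u,v] for v in range(165,285) for u in range(155,415)])
np.save('pics/H0.npy',H)
m=(abs(H[:,2]-.060)<.005)
img=np.zeros((480,640),np.uint8); img[H[m,4].astype(int),H[m,3].astype(int)]=255
img=cv2.erode(img,np.ones((3,3)))
n,l,st,ce=cv2.connectedComponentsWithStats(img)
for i in range(1,n):
    if st[i,4]>20: print(st[i],ce[i],w('top',d,*ce[i],z=.06).round(4))
E
```

```text
c4 [0.5848 0.1177 0.0595]
c3 [0.5756 0.0479 0.0611]
c2 [ 0.5648 -0.0214  0.0606]
c1 [ 0.5555 -0.0904  0.0632]
stop [ 0.5493 -0.2064  0.0592]
floor [ 0.5535 -0.1595  0.0186]
screw [0.533  0.1043 0.0582]
kend [0.5186 0.2009 0.05  ]
table [0.5278 0.406  0.0026]
{'fx': 475.5687837167035, 'fy': 475.5687837167035, 'cx': 320.8130259511562, 'cy': 233.27592210196144, 'rvec': array([ 2.11091801, -2.12583334,  0.2153316 ]), 'tvec': array([-0.06183095,  0.55094618,  0.9158012 ])}Traceback (most recent call last):
  File "<stdin>", line 10, in <module>
  File "h.py", line 6, in w
    p=viewer.camera_params(n); R=cv2.Rodrigues(np.array(p['rvec'],float))[0]; t=np.array(p['tvec'],float).ravel()
ValueError: time passes only in moves, steps and waits
```

View pics/c0.png

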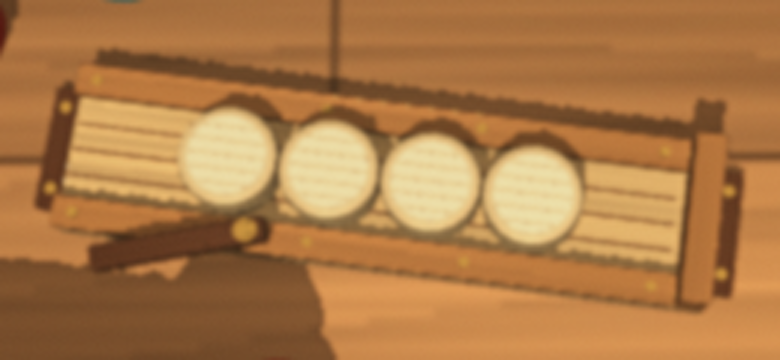

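The crop confirms four touching beige cheeses in the lane, with the stop at crop (690,215). The keeper's screw is at crop (245,230) and its end at crop (92,255). Now I'll fit the board frame.

```bash
python3 - <<'E'
from h import *
P=viewer.camera_params('top'); R=cv2.Rodrigues(np.array(P['rvec'],float))[0];t=np.array(P['tvec'],float).ravel()
def f(u,v,z):
    u=(u+.5)/3-.5+155;v=(v+.5)/3-.5+165
    c=-R.T@t;q=R.T@np.array([(u-P['cx'])/P['fx'],(v-P['cy'])/P['fy'],1]);return (c+q*(z-c[2])/q[2])[:2]
# depth height segmentation of the cheese tops
d=np.load('pics/t0.npy')
v,u=np.mgrid[165:285,155:415]
z=d[165:285,155:415]
X=(np.stack([(u-P['cx'])/P['fx']*z,(v-P['cy'])/P['fy']*z,z],-1)-t)@R
print('cam',-R.T@t)
cs=[]
for n,a,b in [('c4',228,156),('c3',329,169),('c2',431,183),('c1',533,195)]:
    p=f(a,b,.06)
    m=(np.hypot(X[...,0]-p[0],X[...,1]-p[1])<.05)&(abs(X[...,2]-.06)<.006)
    c,r=cv2.minEnclosingCircle(X[m][:,:2].astype(np.float32).reshape(-1,1,2)) 
    print(n,p.round(4),X[m][:,:3].mean(0).round(4),np.linalg.norm(p-(cs[-1] if cs else p)).round(4)); cs.append(p)
for n,a,b,zz in [('batU outer L',80,68,.032),('batU outer R',690,133,.032),('batL outer L',50,227,.032),('batL outer R',675,303,.032),('stop in-bot U',688,170,.018),('stop in-bot L',677,266,.018),('stop topU in',699,132,.058),('stop topU out',729,136,.058),('stop topL in',682,302,.058),('stop topL out',710,308,.058),('screw',245,230,.051),('kend+',88,244,.051),('kend-',95,271,.051)]:
    print(n,f(a,b,zz).round(4))
for n,a,b in [('glassfoot',244,136),('walnut',343,133),('red2',247,302),('red1',138,172),('turq',194,147)]:print(n,f((a-155)*3,(b-165)*3,0.02).round(3))
E
```

```text
cam [ 0.35859118 -0.06152053  1.00681885]
c4 [0.5854 0.1183] [0.5839 0.1143 0.06  ] 0.0
c3 [0.5758 0.0494] [0.5751 0.0495 0.06  ] 0.0696
c2 [ 0.5656 -0.02  ] [ 0.5654 -0.02    0.0601] 0.0701
c1 [ 0.5568 -0.0892] [ 0.5569 -0.0838  0.0602] 0.0697
batU outer L [0.657  0.2306]
batU outer R [ 0.6066 -0.2012]
batL outer L [0.5423 0.2456]
batL outer R [ 0.4862 -0.1868]
stop in-bot U [ 0.5831 -0.2008]
stop in-bot L [ 0.5141 -0.1908]
stop topU in [ 0.6006 -0.2036]
stop topU out [ 0.5977 -0.2241]
stop topL in [ 0.4834 -0.1881]
stop topL out [ 0.4792 -0.2067]
screw [0.5357 0.1069]
kend+ [0.5268 0.2132]
kend- [0.5082 0.2076]
glassfoot [0.778 0.103]
walnut [ 0.784 -0.116]
red2 [0.415 0.088]
red1 [0.697 0.331]
turq [0.753 0.212]
```

Board frame in world: Y axis is (0.1305, 0.9914) and X axis is (0.9914, -0.1305), with the lane centre at X-projection 0.565 and the board origin at Y-projection 0.085. The screw lands at (-48, +91) as specified, and the cheeses need to travel about 72 mm. I'll go to the start of the lane with the gripper shut and the jaw axis across the lane.

```bash
python3 -m pendant '[[[40,-33,0],-0.13,-1],[[40,-33,0],-0.13,-1],[[40,-33,0],-0.13,-1],[[40,-33,0],-0.13,-1],[[40,-33,0],-0.13,-1],[[40,-33,0],-0.13,-1],[[40,-33,0],-0.13,-1],[[40,-33,0],-0.13,-1],[[40,-33,0],-0.13,-1],[[40,-33,0],-0.13,-1]]'
```

```text
time_s: 1.35
position: [0.5944, 0.1764, 0.2276]
tool_rot: [[0.112, 0.994, -0.007], [0.994, -0.112, 0.002], [0.001, -0.008, -1.0]]
ft_force: [0.1, 1.1, -0.4]
grip_width: 0.0004
```

```bash
python3 -m pendant '[[[0,8,-40],-0.018,-1],[[0,0,-40],0,-1],[[0,0,-40],0,-1],[[0,0,-30],0,-1]]'; python3 -m pendant '[[[0,0,0],0,-1]]'; python3 - <<'E'
from h import *
grab('top','t1');im,d=grab('scene','s1')
cv2.imwrite('pics/c1.png',cv2.resize(im[120:320,220:480],None,fx=3,fy=3,interpolation=cv2.INTER_CUBIC))
E
```

```text
time_s: 1.85
position: [0.5974, 0.1808, 0.073]
tool_rot: [[0.138, 0.99, -0.005], [0.99, -0.138, 0.002], [0.002, -0.005, -1.0]]
ft_force: [-0.1, 0.2, -0.5]
grip_width: 0.0003
time_s: 1.98
position: [0.5961, 0.1806, 0.0708]
tool_rot: [[0.138, 0.99, -0.01], [0.99, -0.138, 0.002], [0.0, -0.01, -1.0]]
ft_force: [0.2, 0.4, 0.5]
grip_width: 0.0
```

View pics/c1.png

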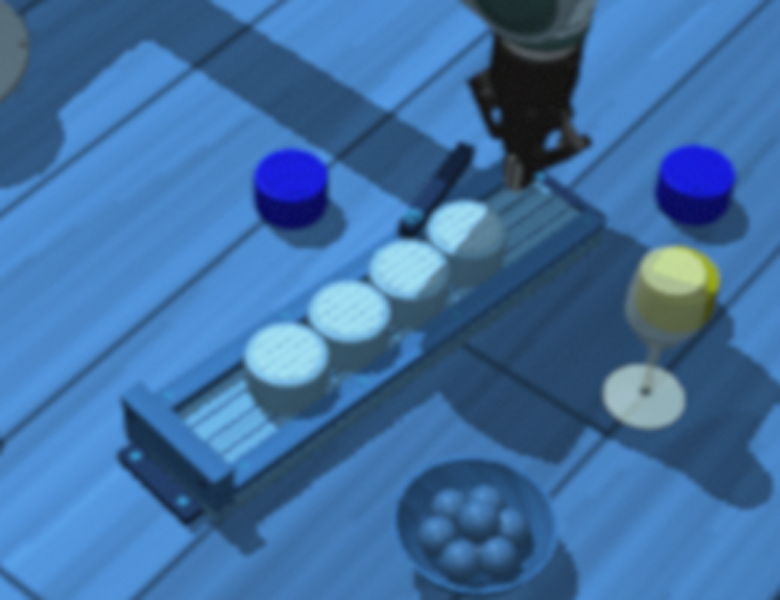

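Colours are swapped in this crop. The shut fingers at crop (515,180) are in line with the lane, behind the last cheese and clear of the keeper and glass. Next I'll lower and start pushing.

```bash
python3 -m pendant '[[[-2,0,-20],0,-1],[[0,0,-16],0,-1],[[-0.6,-5,0],0,-1],[[-0.6,-5,0],0,-1],[[-0.6,-5,0],0,-1],[[-0.6,-5,0],0,-1],[[-0.6,-5,0],0,-1],[[-0.6,-5,0],0,-1]]'
```

```text
time_s: 3.08
position: [0.5955, 0.1506, 0.0437]
tool_rot: [[0.138, 0.99, 0.008], [0.99, -0.138, 0.006], [0.007, 0.007, -1.0]]
ft_force: [0.9, 4.3, -1.6]
grip_width: 0.0001
```

Contact is made, at 4 N. The tip is a little high and about 5 mm off centre, so I'll back off, correct that and push on.

```bash
python3 -m pendant '[[[-4,9,0],0,-1],[[-3,0,-7],0,-1],[[0,0,-3],0,-1]]'; python3 -m pendant '[[[-1,-6,0],0,-1],[[-1,-6,0],0,-1],[[-1,-6,0],0,-1],[[-1,-6,0],0,-1]]'
```

```text
time_s: 3.45
position: [0.5878, 0.1591, 0.0333]
tool_rot: [[0.138, 0.99, 0.008], [0.99, -0.138, 0.004], [0.005, 0.007, -1.0]]
ft_force: [0.7, 0.0, -0.7]
grip_width: -0.0003
time_s: 3.95
position: [0.5838, 0.1349, 0.0331]
tool_rot: [[0.137, 0.991, 0.008], [0.991, -0.137, 0.006], [0.007, 0.008, -1.0]]
ft_force: [1.6, 5.6, -1.0]
grip_width: 0.0002
```

```bash
python3 -m pendant '[[[0,-6,1],0,-1],[[0,-6,1],0,-1],[[-0.5,-6,0],0,-1],[[-0.5,-6,0],0,-1],[[-0.5,-6,0],0,-1]]'; python3 - <<'E'
from h import *
im,d=grab('top','t2')
cv2.imwrite('pics/c2.png',cv2.resize(im[165:285,155:415,::-1],None,fx=3,fy=3,interpolation=cv2.INTER_CUBIC))
E
```

```text
time_s: 4.58
position: [0.5817, 0.1026, 0.0348]
tool_rot: [[0.138, 0.99, 0.007], [0.99, -0.138, 0.006], [0.007, 0.006, -1.0]]
ft_force: [-0.4, 4.9, -1.7]
grip_width: -0.0
```

View pics/c2.png

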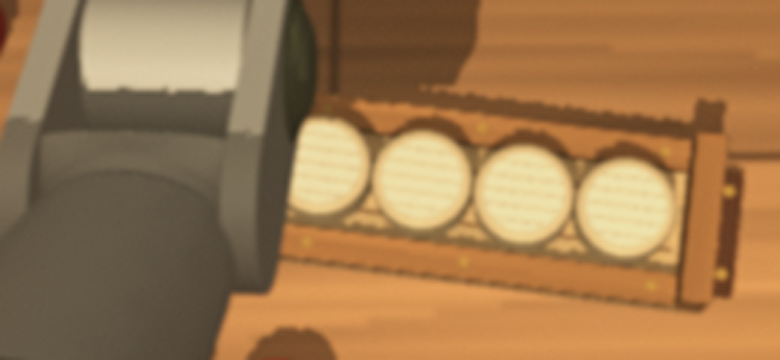

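The row is together, with cheese 1 at crop (626,208) and roughly 8 mm from the stop. I'll finish in small steps while watching the force.

```bash
python3 -m pendant '[[[-0.5,-3,0],0,-1],[[-0.5,-3,0],0,-1],[[0,-2,0],0,-1]]'; python3 -m pendant '[[[0,-2,0],0,-1]]';python3 -m pendant '[[[0,-2,0],0,-1]]'
```

```text
time_s: 5.0
position: [0.5809, 0.0948, 0.0351]
tool_rot: [[0.138, 0.99, 0.008], [0.99, -0.138, 0.008], [0.01, 0.007, -1.0]]
ft_force: [1.9, 16.9, -0.1]
grip_width: -0.0005
time_s: 5.12
position: [0.5809, 0.0948, 0.0353]
tool_rot: [[0.138, 0.99, 0.009], [0.99, -0.138, 0.012], [0.013, 0.007, -1.0]]
ft_force: [1.3, 17.4, -0.8]
grip_width: 0.0001
time_s: 5.25
position: [0.5809, 0.0949, 0.0354]
tool_rot: [[0.138, 0.99, 0.01], [0.99, -0.138, 0.016], [0.017, 0.007, -1.0]]
ft_force: [1.1, 15.6, -1.8]
grip_width: -0.0002
```

The row is home: the force rose to 17 N and motion stopped at the expected TCP (board y = 85 mm). I'll retract, lift, and move to the outside of the keeper.

```bash
python3 -m pendant '[[[0,8,0],0,-1],[[1,14,0],0,-1],[[1,10,15],0,-1],[[0,0,30],0,-1],[[0,0,30],0,-1],[[-35,15,0],0,-1],[[-35,15,0],0,-1],[[-35,15,0],0,-1],[[0,0,0],0,-1]]'; python3 - <<'E'
from h import *
im,d=grab('scene','s3')
cv2.imwrite('pics/c3.png',cv2.resize(im[120:320,220:480,::-1],None,fx=3,fy=3,interpolation=cv2.INTER_CUBIC))
E
```

```text
time_s: 6.38
position: [0.4753, 0.1751, 0.1134]
tool_rot: [[0.136, 0.991, 0.011], [0.991, -0.136, 0.009], [0.011, 0.01, -1.0]]
ft_force: [0.7, 0.9, -0.9]
grip_width: -0.0002
```

View pics/c3.png

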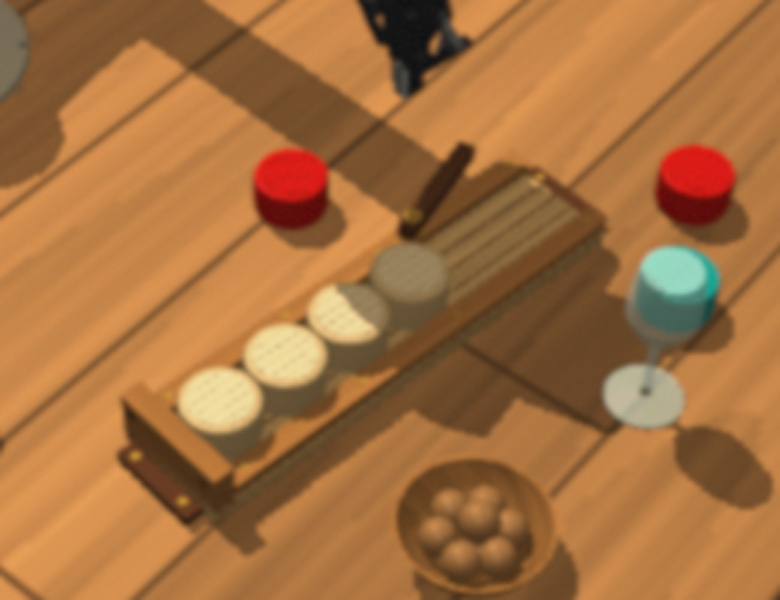

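The row sits closed against the stop, cheese 1 at crop (220,400) and cheese 4 at crop (410,272). The keeper, crop (412,215) to (466,150), hasn't moved. I'll lower beside it.

```bash
python3 -m pendant '[[[0,17,0],0,-1],[[0,0,-30],0,-1],[[0,0,-30],0,-1],[[2,2,-13],0,-1],[[0,0,0],0,-1]]'
```

```text
time_s: 7.05
position: [0.4838, 0.1968, 0.039]
tool_rot: [[0.139, 0.99, 0.018], [0.99, -0.139, 0.009], [0.012, 0.016, -1.0]]
ft_force: [-1.0, -0.7, -0.3]
grip_width: 0.0
```

```bash
python3 -m pendant '[[[7,-4,0],0,-1],[[7,-4,1],0,-1],[[8,2,0],0,-1],[[8,2,0],0,-1],[[8,2,0],0,-1],[[9,-1,0],0,-1],[[9,-1,0],0,-1],[[9,-1,0],0,-1],[[9,-1,0],0,-1]]'
```

```text
time_s: 8.18
position: [0.5645, 0.1907, 0.0426]
tool_rot: [[0.139, 0.99, 0.022], [0.99, -0.139, 0.01], [0.013, 0.02, -1.0]]
ft_force: [-1.0, -0.5, -0.4]
grip_width: -0.0001
```

```bash
python3 -m pendant '[[[8,-5,-1],0,-1],[[8,-5,-1],0,-1],[[8,-5,0],0,-1],[[6,-7,0],0,-1],[[6,-7,0],0,-1],[[6,-7,0],0,-1],[[6,-7,0],0,-1]]'; python3 - <<'E'
from h import *
im,d=grab('scene','s4')
cv2.imwrite('pics/c4.png',cv2.resize(im[120:320,220:480,::-1],None,fx=3,fy=3,interpolation=cv2.INTER_CUBIC))
E
```

```text
time_s: 9.05
position: [0.6158, 0.1446, 0.0403]
tool_rot: [[0.139, 0.99, 0.022], [0.99, -0.139, 0.01], [0.013, 0.02, -1.0]]
ft_force: [-1.4, 1.1, -0.3]
grip_width: -0.0002
```

View pics/c4.png

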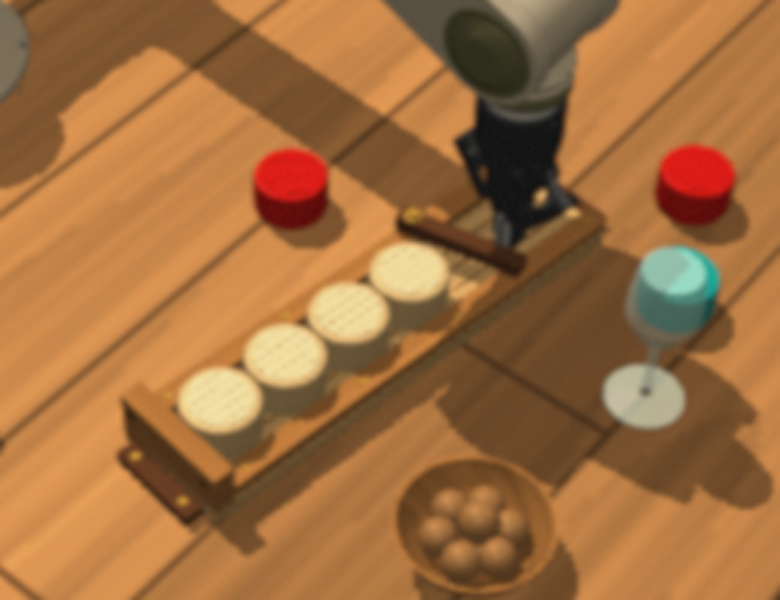

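The keeper is now mostly across, its end at crop (517,262), pushed by the fingers at crop (508,235). I'll finish the swing.

```bash
python3 -m pendant '[[[2,-6,0],0,-1],[[2,-6,0],0,-1],[[1,-6,0],0,-1],[[1,-6,0],0,-1],[[0,-4,0],0,-1]]';python3 -m pendant '[[[0,-3,0],0,-1],[[0,-3,0],0,-1]]'
```

```text
time_s: 9.72
position: [0.6229, 0.114, 0.0403]
tool_rot: [[0.14, 0.99, 0.023], [0.99, -0.14, 0.01], [0.013, 0.021, -1.0]]
ft_force: [0.6, 7.6, -1.0]
grip_width: 0.0003
time_s: 9.98
position: [0.6228, 0.1135, 0.0405]
tool_rot: [[0.14, 0.99, 0.024], [0.99, -0.14, 0.021], [0.024, 0.021, -0.999]]
ft_force: [2.4, 18.3, -0.9]
grip_width: 0.0003
```

The keeper reached its stop: 18 N and no further motion. I'll retract clear and check from above.

```bash
python3 -m pendant '[[[0,8,0],0,-1],[[1,12,0],0,-1],[[1,15,0],0,-1],[[0,0,30],0,-1],[[0,0,40],0,-1],[[0,0,40],0,-1],[[-20,50,20],0,-1],[[-30,50,0],0,-1],[[-30,50,0],0,-1],[[-40,45,0],0,-1],[[-40,45,0],0,-1],[[0,0,0],0,-1]]';python3 -m pendant '[[[-40,30,0],0,-1],[[-40,30,0],0,-1],[[0,0,0],0,-1]]'; python3 - <<'E'
from h import *
im,d=grab('top','t5')
cv2.imwrite('pics/c5.png',cv2.resize(im[165:285,155:415,::-1],None,fx=3,fy=3,interpolation=cv2.INTER_CUBIC))
E
```

```text
time_s: 11.48
position: [0.4581, 0.4023, 0.175]
tool_rot: [[0.138, 0.99, 0.026], [0.99, -0.139, 0.021], [0.024, 0.023, -0.999]]
ft_force: [0.4, -0.2, 0.2]
grip_width: 0.0002
time_s: 11.85
position: [0.3771, 0.4638, 0.1749]
tool_rot: [[0.14, 0.99, 0.028], [0.99, -0.14, 0.02], [0.024, 0.025, -0.999]]
ft_force: [0.7, 0.2, 0.4]
grip_width: -0.0003
```

View pics/c5.png

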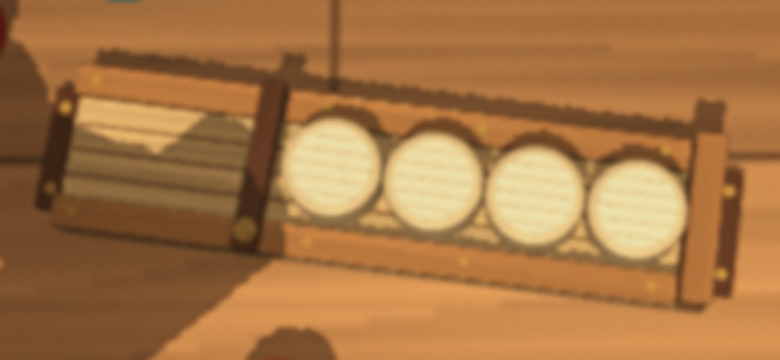

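```bash
python3 - <<'E'
from h import *
d=np.load('pics/t5.npy');X=np.array([.9914,-.1305]);Y=np.array([.1305,.9914])
g=lambda a,b,z:w('top',d,(a+.5)/3-.5+155,(b+.5)/3-.5+165,z)[:2]
for a,b in [(637,209),(535,196),(433,182),(331,167)]:
    p=g(a,b,.06);print(((X@p-.565)*1e3).round(1),((Y@p-.085)*1e3).round(1))
v=g(274,84,.051)-g(245,230,.051);print('keeper',np.arctan2(X@v,Y@v))
print(ticket.close_job())
E
```

```text
-2.2 -171.7
-1.8 -102.2
-0.8 -32.3
1.0 38.0
keeper 1.606061702401426
the job is handed in; nothing more can be done
None
```

I pushed the row of four cheeses home against the end stop, swung the keeper fully across behind the last one, moved the arm clear and handed the job in at about 12 s.

- **Row:** Pushing ended at about 17 N with no further motion. In the last top picture the cheeses measured y = -171.7, -102.2, -32.3 and +38.0 mm, all within about 1.5 mm of home. The row stayed closed in every picture I took.
- **Keeper:** It stopped at about 18 N and measured about 1.61 rad, which is its 1.6 stop within measuring error.
- **Bystanders:** The glass and walnuts stood in place in pictures taken during the keeper swing. I did not check the brush or the wedge again, but the arm never went near them.
- **Corrections:** The tip first met the last cheese a little high and about 5 mm off centre. I backed off and corrected that before pushing on.

No check failed or disagreed. Handing in gave no verdict.

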